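# Unlock a probe from its bayonet stand and put it in the beaker

## Robot

A 7-joint arm with a two-finger parallel gripper is mounted at the origin on the work surface; the furniture and walls round the work are solid. World frame = base frame: x ahead of the robot, y to its left, z up, the work surface at z = 0. Lengths are in m, angles in rad, forces in N, time in s.
With the tool pointing down it reaches from about 0.35 to 0.9 m from the base axis. Payload 8.1 kg.
Tool frame: the origin (TCP) lies midway between the tips of the shut fingers; the grasp point (between the pads) lies 19 mm behind it; z points along the fingers, y is the line along which they close (so a half turn about z gives the same grasp; the last joint's range is limited). The gripper opens to 92 mm and grips with 3 to 60 N. Pads are 19 mm wide; open, the fingers measure 130 mm over their backs; the gripper's body (75 mm by 190 mm) begins 47 mm behind the grasp point.
Start: joints at [-1.302, 0.434, 0.025, 1.573, -0.012, 1.134, -0.075], TCP at [0.227, 0.582, 0.227] pointing down, gripper open.
Joint ranges: [-2.62, 2.62], [-0.44, 2.09], [-1.27, 1.32], [0.08, 2.57], [-1.32, 4.46], [0.12, 2], [-2.74, 2.74]. Speed limits (rad/s): [2.22, 2.22, 3.01, 3.01, 3.14, 3.14, 3.14].

## Interface

Orientations are given as a rotation vector (axis times angle).
In Python, from cell import observe, get_image, camera_model, sign_off, recognise, silhouettes gives the robot as it stands.
- The arm moves only by the tool apply_moves, never from a script. Its argument "motion" is a list of rows, each an object of numbers: "x", "y", "z": the shift along the world's x, y, z in cm; "yaw": the turn about the world's z in degrees; "hand": the opening, from -1 (shut) to 1 (fully open), so that 0 is half open. In form: [{"x": .., "y": .., "z": .., "yaw": .., "hand": ..}, ...]. A call has 1 to 10 rows; each row is the pose to reach, as a shift and turn from the pose commanded when the call began; what a row does not reach only later rows make up. A row lasts 1/8 s, in which the tool goes at most 62.5 mm and 10.7 degrees, less where a joint would pass 70% of its speed; a pose out of reach is approached as far as the arm can. A call with a gripper value outside its range is refused whole. The fingers move at their own pace and stop on an object; "newtons" is the grip in N (left out, the last holds). Time passes only in rows, so rows that repeat a pose let the fingers close. It gives the time, the measured TCP pose, the force, the opening and the grip force at its end, in the units of the state.
- observe(): the state, without advancing time (a new reading comes with each control period).
- get_image(name): name is "scene" or "top" or "wrist"; returns the picture (480x640x3 uint8, blue, green, red); there is no depth.
- camera_model(name): a dict with "camera_matrix" (3x3 intrinsics, pixels), "T" (4x4, takes a point from camera to world coordinates). Camera axes: x right, y up, looking along -z (the intrinsics and any distortion apply to the point x, -y, -z); pixel columns grow to the right and rows downward; lengths in m; the calibration is good to about 2 mm. A picture is of the moment at which its call begins: read the wrist's pose just before it. camera_model takes no time and is no camera call; for the wrist camera it gives the pose at the moment of the call.
- sign_off(): hands the job in; it is judged then, once.
Trained networks look in the newest picture that a camera, given by its name, has taken for a name from the list of things; names that differ only in an ending like _2 or _b are one class to them, and where a whole thing is asked for, a point or a joint stands for the part that bears it (a point fixed in the world has none). Each returns a list of dicts, best first, with "p" (0 to 1); they miss things now and then, are a little off and sometimes report something else, mostly with a low value. They report only what shows in the picture. A call takes as long as a camera call. They do not tell look-alikes from the thing itself.
- recognise(query, camera): "rect" ([left, top, right, bottom] in pixels, round what is visible of it).
- silhouettes(query, camera): "mask" (480x640 bool, what is visible of it) and "rect" ([left, top, right, bottom] in pixels, round what is visible of it).
The state is a dict: "clock": time; "joints": joint angles; "dq": joint speeds; "joint_efforts": joint torques, N m; "position": TCP position; "ee_rot": TCP orientation; "force": force on the tool from outside, world axes, zero at the start; "ft_torque": the same for the moment, N m; "width": opening from 0.0 (shut) to 1.0 (fully open); "gripper_force": force on a finger pad.
Only numpy, scipy, OpenCV 4.12 (cv2) and the standard library are available. Lean on these libraries where they do the work, as an engineer would, in place of code of your own. Each camera call takes 0.05 s, during which the arm holds its last target. There are 200 camera calls.

## Task

Take the probe out of its storage stand and stand it, tip down, in the glass beaker. It is locked in by a hidden bayonet, so do not force it: lift lightly and turn it by its grip until it comes free, then lower it into the beaker without dropping it, and let go. Leave the stand, the beaker and the other things where they are.

Things in the scene. Friction and masses are not known exactly. Their poses are not given: they have to be found in the camera images.
- probe: The probe, 142 mm long, 0.07 kg, upright in the stand. Origin at its tip, z up along it. Above the tip: round-tipped steel stem, 8 mm diameter, to 81 mm; spigot, 27 mm diameter, 81 to 85 mm; collar, 44 mm diameter, 85 to 90 mm; round ribbed grip, 22 mm diameter, 90 to 134 mm; low dome to 142 mm. At first the collar rests on the stand's rim and hides the mouth; the tip is 25 mm above the bench.
- probe_tip (a point): The lower tip of the probe (its origin).
- probe_grip (a point): Centre of the probe's round grip, on its axis, 117 mm above the tip: take it here, fingers from above. Axes as the probe's.
- probe_pin (a point): Centre of the cross pin through the stem, 54.5 mm above the tip: 5 mm thick, 26 mm from end to end along the probe's own x axis, so the same every half turn. Seated, it lies 8 mm below the stand's locking plate: the probe lifts and turns freely for 8 mm, then stops against the plate unless pin and slot are lined up within about 0.3 rad; then it comes straight out.
- stand: The storage stand, fixed to the bench: a dark round foot, 96 mm across, 10 mm high, and an upright aluminium tube, 48 mm outer and 34 mm inner diameter, rim 110 mm above the bench. Origin under its centre on the bench; its axes say nothing of the slot. The spigot has 3.5 mm of play all round in the tube and is clear of it once lifted 5 mm. Over 60 N between probe and stand is forcing.
- stand_lock (a point): On the stand's axis, underside of the hidden steel locking plate (90 to 98 mm above the bench; it does not turn). One straight slot, 12 mm wide, runs right across it. Its direction cannot be seen or read and changes each time: at the start 0.75 to 2.39 rad anticlockwise (from above) of the pin, so a quarter turn one way or the other finds it.
- beaker: Clear glass beaker, loose, 0.16 kg, 56 mm in diameter and 70 mm high, inside about 46 mm wide, floor 2 mm thick. Origin under its centre on the bench. The probe, let go in it, leans against its rim and settles within a second or two.
- amber_bottle: Bystander: brown bottle with black cap, 60 mm in diameter, 123 mm high, origin under its centre. To be left alone.
- jar: Bystander: small violet jar with white cap, 48 mm in diameter, 57 mm high, origin under its centre. To be left alone.
- white_box: Bystander: white rounded plastic box, 75 x 90 x 50 mm, origin under its centre. To be left alone.
Things that resemble listed ones, but are neither listed nor needed, are in the scene too. What is shaped like the beaker but blue or turquoise is not meant.

How it is judged:
By the outcome, as a careful person would: the job done as asked, in the order asked, and still so for the second after the job is handed in, with the robot touching nothing.
It also fails if it takes over 67 s, if anything falls off the work surface, if the arm or the gripper's body presses on something with over 40 N, if the wrist force passes 120 N, or if a joint passes its speed limit or range.

## Working session

There is one attempt and no reset: what is moved stays moved. The work goes in short steps, Python scripts to look and compute and a tool call to move; the robot and the scene stay as the last step left them, time stands still between calls to the robot, and variables do not carry over. Pictures are saved under pics/ and viewed, at most 10 in all, crops included, and the job is handed in when it is done.

Besides the shell and the picture viewer there is one more tool, called as name(argument=value, ...), one argument or row to a line, values as JSON. apply_moves: Moves the arm, as the interface text tells. Its arguments: {"type":"object","properties":{"motion":{"type":"array","items":{"type":"object","properties":{"x":{"type":"number"},"y":{"type":"number"},"z":{"type":"number"},"yaw":{"type":"number"},"hand":{"type":"number"}}}},"newtons":{"type":"number"}},"required":["motion"]}

```bash
mkdir -p pics; ls; python3 - <<'E'
from cell import *
import cv2,numpy as np
s=observe();print(s)
a=get_image("scene");b=get_image("top")
cv2.imwrite("pics/scene1.png",a);cv2.imwrite("pics/top1.png",b)
for c in("scene","top"):
    m=camera_model(c);print(c,m)
    for q in("probe","stand","beaker"):
        print(q,[(r["rect"],round(r["p"],2)) for r in recognise(q,c)])
E
```

```text
pics
{'clock': 0.0, 'joints': array([-1.30159262,  0.43524351,  0.0249451 ,  1.57408093, -0.01156587,
        1.1339822 , -0.07507754]), 'dq': array([ 2.89782904e-03, -1.00111387e-03,  8.92757246e-04,  6.84457532e-05,
       -1.02521901e-04,  3.66778191e-04, -2.35592866e-04]), 'joint_efforts': array([-1.03957907e-03, -6.67836356e+01,  9.84502137e-01, -3.14461327e+01,
       -6.05132477e-02,  4.26825334e-02,  1.68616211e-04]), 'position': array([0.22692702, 0.58181218, 0.22593815]), 'ee_rot': array([-5.80657164e-01, -3.08733277e+00,  2.45728171e-03]), 'force': array([-0.09284552, -0.10218229, -0.22583573]), 'ft_torque': array([0.01330068, 0.09439491, 0.02984225]), 'gripper_force': 0.0, 'width': 1.0023732123259526}
scene {'camera_matrix': array([[586.45434332,   0.        , 330.04569718],
       [  0.        , 586.45434332, 247.03752385],
       [  0.        ,   0.        ,   1.        ]]), 'T': array([[ 0.85649788,  0.22218522, -0.46588101,  0.15469251],
       [-0.51610442,  0.38072754, -0.76725666, -0.79549074],
       [ 0.00690064,  0.89759694,  0.4407631 ,  0.56218934],
       [ 0
[... 242 characters left out ...]
 318.2, 282.7], 0.61), ([271.2, 222.9, 301.1, 266.6], 0.58)]
top {'camera_matrix': array([[464.23734772,   0.        , 321.63949899],
       [  0.        , 464.23734772, 241.85000961],
       [  0.        ,   0.        ,   1.        ]]), 'T': array([[-0.01526772,  0.98704679, -0.15970449,  0.48444884],
       [-0.99988122, -0.01473475,  0.00452099, -0.02981179],
       [ 0.00210923,  0.15975455,  0.98715451,  0.97336467],
       [ 0.        ,  0.        ,  0.        ,  1.        ]])}
probe [([402.5, 270.5, 425.1, 291.9], 0.59)]
stand [([382.8, 265.1, 427.6, 306.1], 0.87)]
beaker [([288.3, 243.8, 314.9, 274.0], 0.89), ([193.9, 224.7, 229.3, 252.7], 0.84), ([242.8, 229.9, 269.4, 259.9], 0.75)]
```

```bash
python3 - <<'E'
import cv2,numpy as np
a=cv2.imread("pics/scene1.png");b=cv2.imread("pics/top1.png")
x=cv2.resize(a[190:430,200:500],None,fx=2,fy=2,interpolation=cv2.INTER_CUBIC)
cv2.imwrite("pics/scene1c.png",x)
E
```

```text
(no output)
```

View pics/top1.png

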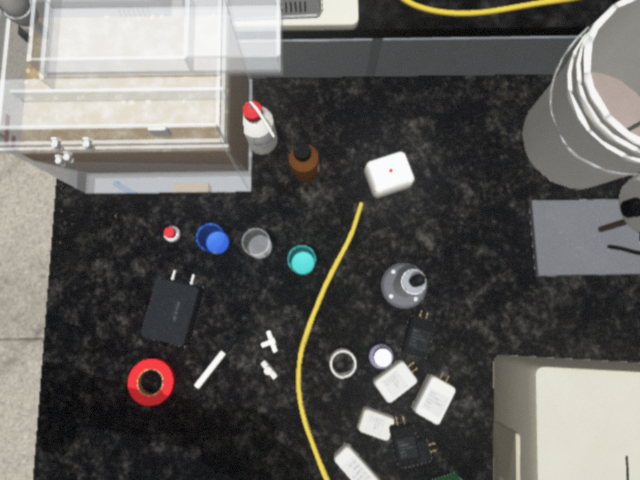

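View pics/scene1.png

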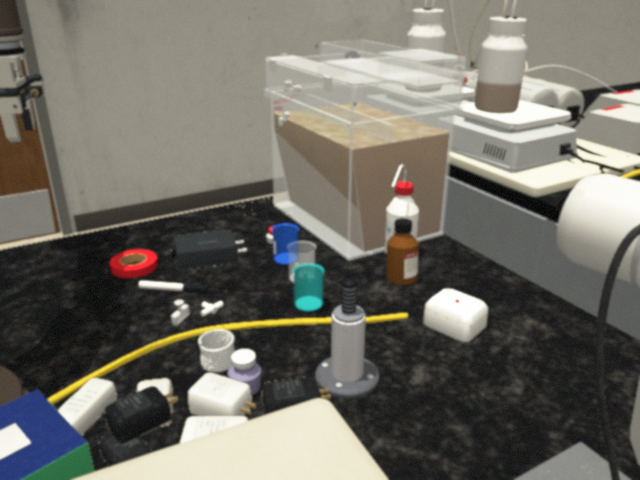

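Top: clear beaker at (257,242) between blue (212,238) and turquoise (302,260); stand with probe at (404,285), probe top at (416,281). Scene: stand foot (347,376), clear beaker at (302,260) partly behind the turquoise one.

```bash
cat > h.py <<'E'
from cell import *
import cv2,numpy as np
from scipy.optimize import minimize,least_squares
t=np.linspace(0,2*np.pi,40)
def proj(P,m):
    T=m["T"];p=(np.asarray(P)-T[:3,3])@T[:3,:3];p=p*[1,-1,-1]
    q=p@m["camera_matrix"].T;return q[:,:2]/q[:,2:]
def ring(x,y,r,z):return np.c_[x+r*np.cos(t),y+r*np.sin(t),0*t+z]
def box(rings,xy,m):
    q=proj(np.vstack([ring(*xy,r,z) for r,z in rings]),m);return np.r_[q.min(0),q.max(0)]
def fitboxes(rings,boxes,ms,x0):
    f=lambda v:np.concatenate([(box(rings,v,m)-b)[~np.isnan(b)] for b,m in zip(boxes,ms)])
    r=least_squares(f,x0,loss="soft_l1");return r.x,r.fun.round(1)
E
python3 - <<'E'
from h import *
mt,msc=camera_model("top"),camera_model("scene")
get_image("top");get_image("scene")
n=np.nan
for c in("top","scene"):
  for q in("probe","stand","beaker"):
    for r in silhouettes(q,c): print(c,q,np.round(r["rect"]),round(r["p"],2),r["mask"].sum())
B=[(.028,0),(.028,.07)]; S=[(.048,0),(.048,.01)]; G=[(.011,.115),(.011,.159),(.006,.166)]
def msk(q,c,near):
    rs=silhouettes(q,c); rs=[r for r in rs if np.hypot((r["rect"][0]+r["rect"][2])/2-near[0],(r["rect"][1]+r["rect"][3])/2-near[1])<20]
    if not rs: return np.full(4,n)
    ys,xs=np.nonzero(rs[0]["mask"]);return np.array([xs.min(),ys.min(),xs.max()+1,ys.max()+1],float)
bt=msk("beaker","top",(257,242));bs=msk("beaker","scene",(302,260));print(bt,bs)
print(fitboxes(B,[bt],[mt],[.5,.1])); 
bs[[2,3]]=n
print(fitboxes(B,[bt,bs],[mt,msc],[.5,.1]))
st=msk("stand","top",(405,285));ss=msk("stand","scene",(347,357));print(st,ss)
ss2=ss.copy();ss2[1]=n
print(fitboxes(S,[st],[mt],[.4,-.2]),fitboxes(S,[ss2],[msc],[.4,-.2]))
pt=msk("probe","top",(414,281));ps=msk("probe","scene",(349,300));print(pt,ps)
C=[(.022,.110),(.022,.115)]+G
print(fitboxes(C,[pt],[mt],[.4,-.2]),fitboxes(C,[ps],[msc],[.4,-.2]),fitboxes(C,[pt,ps],[mt,msc],[.4,-.2]))
for nm,c in(("amber_bottle","top"),("jar","top"),("white_box","top")):print(nm,[(np.round(r["rect"]),r["p"]) for r in recognise(nm,c)])
E
```

```text
top probe [404. 269. 430. 291.] 0.83 460
top stand [382. 264. 423. 308.] 0.96 1172
top stand [367. 341. 393. 368.] 0.34 524
top beaker [242. 230. 272. 257.] 0.91 676
top beaker [290. 244. 316. 276.] 0.62 688
top beaker [196. 222. 230. 255.] 0.59 774
scene probe [332. 277. 364. 323.] 0.76 790
scene stand [317. 318. 380. 399.] 0.71 3283
scene stand [332. 276. 365. 325.] 0.45 864
scene beaker [290. 262. 324. 313.] 0.7 1169
scene beaker [288. 242. 318. 280.] 0.66 680
scene beaker [271. 221. 300. 265.] 0.61 863
[242. 229. 272. 259.] [288. 241. 316. 282.]
(array([0.63255157, 0.09680027]), array([-0.9, -1.1,  1.1,  1.2]))
(array([0.63319912, 0.09552861]), array([-0.3, -1.4,  1.7,  0.9, -0.4, -2.2]))
[381. 262. 425. 309.] [316. 318. 379. 399.]
(array([ 0.54662852, -0.20186645]), array([-1.5,  0.3,  1.4, -0.3])) (array([ 0.54272466, -0.20917595]), array([-0.7,  0.7, -0.1]))
[402. 269. 426. 293.] [335. 279. 364. 323.]
(array([ 0.54765351, -0.2037482 ]), array([-0.1,  0. ,  0.1, -0. ])) (array([ 0.54387707, -0.20888318]), array([-1.1, -0.8,  1.1,  0.5])) (array([ 0.54692637, -0.20469699]), array([ 0.4,  0.4,  0.6,  0.4, -0.8, -2.6,  1.2, -1.5]))
amber_bottle [(array([290., 143., 320., 181.]), 0.76)]
jar [(array([369., 343., 392., 368.]), 0.93), (array([364., 151., 413., 198.]), 0.2)]
white_box [(array([364., 152., 412., 198.]), 0.68)]
```

apply_moves(
  motion=[
    {"x":2.2,"y":-5.4,"z":1,"yaw":-10,"hand":0.3},
    {"x":4.4,"y":-10.8,"z":2,"yaw":-20},
    {"x":6.6,"y":-16.2,"z":3,"yaw":-30},
    {"x":8.8,"y":-21.6,"z":4,"yaw":-40},
    {"x":11,"y":-27,"z":4,"yaw":-50},
    {"x":13.2,"y":-32.4,"z":4,"yaw":-60},
    {"x":15.4,"y":-37.8,"z":4,"yaw":-70},
    {"x":17.6,"y":-43.2,"z":4,"yaw":-80},
    {"x":19.8,"y":-48.6,"z":4,"yaw":-90},
    {"x":22,"y":-54,"z":4,"yaw":-100},
  ],
)

```text
schema error: expected keys x, y, z, yaw, hand
```

```bash
python3 -c "
from cell import *
s=observe();print(s['joints'].round(2),s['position'],s['ee_rot'],s['clock'],s['width'])"
```

```text
[-1.3   0.43  0.02  1.57 -0.01  1.13 -0.08] [0.2270746  0.58230058 0.22672942] [5.80690862e-01 3.08743380e+00 5.21930738e-05] 1.25 0.9998672716471465
```

All keys are needed in each row.

apply_moves(
  motion=[
    {"x":2.2,"y":-5.4,"z":1,"yaw":-10,"hand":1},
    {"x":4.4,"y":-10.8,"z":2,"yaw":-20,"hand":1},
    {"x":6.6,"y":-16.2,"z":3,"yaw":-30,"hand":1},
    {"x":8.8,"y":-21.6,"z":4,"yaw":-40,"hand":1},
    {"x":11,"y":-27,"z":4,"yaw":-50,"hand":1},
    {"x":13.2,"y":-32.4,"z":4,"yaw":-60,"hand":1},
    {"x":15.4,"y":-37.8,"z":4,"yaw":-70,"hand":1},
    {"x":17.6,"y":-43.2,"z":4,"yaw":-80,"hand":1},
    {"x":19.8,"y":-48.6,"z":4,"yaw":-90,"hand":1},
    {"x":22,"y":-54,"z":4,"yaw":-100,"hand":1},
  ],
)

```text
clock: 2.5
position: [0.4476, 0.0406, 0.2672]
ee_rot: [-2.742, -1.532, -0.002]
force: [1.2, 1.1, -0.6]
width: 0.997
gripper_force: 0.0
```

```bash
python3 -c "
from cell import *
s=observe();print(s['joints'].round(2),s['position'],s['ee_rot'],s['clock'],s['width'])"
```

```text
[-0.76  0.1   0.61  1.95 -0.06  1.11 -0.67] [0.44761281 0.04059704 0.26715357] [-2.74241257e+00 -1.53225814e+00 -2.14055167e-03] 2.5 0.9973490383067365
```

apply_moves(
  motion=[
    {"x":2,"y":-5,"z":0,"yaw":-10,"hand":0.4},
    {"x":4,"y":-10,"z":0,"yaw":-20,"hand":0.4},
    {"x":6,"y":-15,"z":0,"yaw":-30,"hand":0.4},
    {"x":8,"y":-20,"z":0,"yaw":-40,"hand":0.4},
    {"x":9.8,"y":-24.7,"z":0,"yaw":-50,"hand":0.4},
    {"x":9.8,"y":-24.7,"z":0,"yaw":-60,"hand":0.4},
    {"x":9.8,"y":-24.7,"z":0,"yaw":-60,"hand":0.4},
    {"x":9.8,"y":-24.7,"z":0,"yaw":-60,"hand":0.4},
  ],
)

```text
clock: 3.5
position: [0.5452, -0.2038, 0.2667]
ee_rot: [-3.141, 0.028, 0.0]
force: [0.7, 0.2, 0.3]
width: 0.699
gripper_force: 0.0
```

```bash
python3 - <<'E'
from h import *
s=observe();print(s['joints'].round(2),s['position'],s['ee_rot'],s['clock'],s['width'],s['force'])
m=camera_model("wrist");a=get_image("wrist");cv2.imwrite("pics/w1.png",a);print(m["T"].round(3))
for q in("probe","stand"):
  for r in silhouettes(q,"wrist"): 
    ys,xs=np.nonzero(r["mask"]);print(q,r["p"],r["rect"],xs.mean(),ys.mean())
print(proj([[.546,-.206,.167],[.546,-.206,.115]],m))
E
```

```text
[-0.36  0.43  0.92  1.67 -0.36  1.22 -0.95] [ 0.54515729 -0.2037718   0.26667666] [-3.14096444e+00  2.76854941e-02  1.94157024e-04] 3.5 0.699099623343632 [0.69737403 0.20151728 0.29111265]
[[-0.018  0.955  0.297  0.626]
 [-1.    -0.017 -0.006 -0.206]
 [-0.    -0.298  0.955  0.425]
 [ 0.     0.     0.     1.   ]]
probe 0.67 [291.4, 193.4, 349.6, 258.1] 318.9938884644767 224.6096256684492
stand 0.8 [271.5, 146.3, 367.7, 232.2] 319.24727422341084 184.50113145443325
stand 0.35 [291.9, 197.0, 345.2, 257.7] 319.18598484848485 225.03977272727272
[[320.89847099 243.38216582]
 [320.4831136  223.0746584 ]]
```

View pics/w1.png

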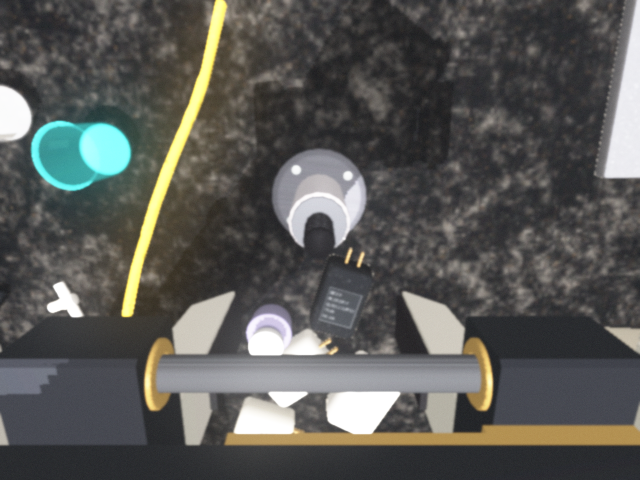

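The wrist view shows the collar ring at (320,221), foot at (319,198), grip's dome near (319,250). Both fingers straddle it clear of everything.

```bash
python3 - <<'E'
from h import *
m=camera_model("wrist");a=get_image("wrist")
C=[(.022,.110),(.022,.115),(.011,.115),(.011,.159),(.006,.166)]
S=[(.048,0),(.048,.01)]
b=[];
r=silhouettes("probe","wrist")[0];ys,xs=np.nonzero(r["mask"]);b=np.array([xs.min(),ys.min(),xs.max()+1,ys.max()+1.])
for bb in (b,np.array(r["rect"])):print(bb,fitboxes(C,[bb],[m],[.546,-.206]))
r=silhouettes("stand","wrist")[0];s=np.array(r["rect"]);s[3]=np.nan;print(s,fitboxes(S,[s],[m],[.546,-.206]))
T=m["T"]
# white collar ring / dark foot edge
g=a.min(2);mk=np.zeros_like(g);mk[185:252,285:355]=(g[185:252,285:355]>190)*255
ys,xs=np.nonzero(mk);print("white",xs.min(),ys.min(),xs.max(),ys.max())
print(box(C[:2],(.546,-.206),m),box(S,(.546,-.206),m),box([(.022,.110)],(.546,-.206),m))
cv2.imwrite("pics/w1c.png",cv2.resize(a[140:270,250:390],None,fx=4,fy=4,interpolation=cv2.INTER_CUBIC))
E
```

```text
[291. 196. 348. 258.] (array([ 0.5441171, -0.2052694]), array([-0.3, -0.2,  0.3,  0.2]))
[291.7 194.4 350.3 255.5] (array([ 0.54563348, -0.20644416]), array([ 0.5, -0.6, -0.5,  0.5]))
[289.2 196.8 345.5   nan] (array([ 0.49593672, -0.21024876]), array([-10.5,   0.1,  25.6]))
white 287 185 354 244
[291.60769737 193.36252252 349.2114456  250.48827277] [272.02963827 147.01931286 367.76527398 242.53842068] [291.99934074 193.36252252 348.75672094 248.50470865]
```

View pics/w1c.png

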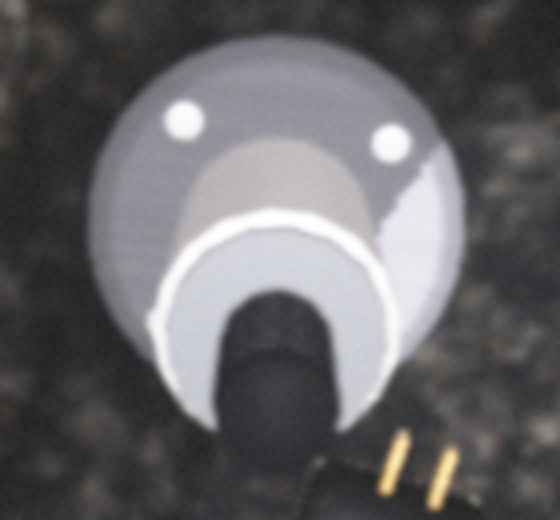

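apply_moves(
  motion=[
    {"x":-0.1,"y":-0.1,"z":-4,"yaw":0,"hand":0.2},
    {"x":-0.1,"y":-0.1,"z":-8,"yaw":0,"hand":0.0},
    {"x":-0.1,"y":-0.1,"z":-11,"yaw":0,"hand":-0.1},
    {"x":-0.1,"y":-0.1,"z":-14.3,"yaw":0,"hand":-0.1},
    {"x":-0.1,"y":-0.1,"z":-14.3,"yaw":0,"hand":-0.1},
    {"x":-0.1,"y":-0.1,"z":-14.3,"yaw":0,"hand":-0.1},
  ],
)

```text
clock: 4.55
position: [0.5447, -0.2061, 0.1249]
ee_rot: [3.141, -0.036, 0.002]
force: [0.1, 0.1, 0.3]
width: 0.448
gripper_force: 0.0
```

```bash
python3 - <<'E'
from h import *
s=observe();print(s['joints'].round(2),s['position'],s['ee_rot'],s['clock'],s['width'],s['force'])
m=camera_model("wrist");a=get_image("wrist");cv2.imwrite("pics/w2.png",a)
print(proj([[.5446,-.2052,.167],[.5446,-.2052,.115]],m))
E
```

```text
[-0.27  0.57  0.81  1.85 -0.51  0.94 -0.83] [ 0.54465308 -0.20612885  0.12494341] [ 3.14083291e+00 -3.55765654e-02  1.82912643e-03] 4.55 0.4479172772074352 [0.14204411 0.0807167  0.33103337]
[[313.93295784 377.16893564]
 [314.96132472 306.15455993]]
```

View pics/w2.png

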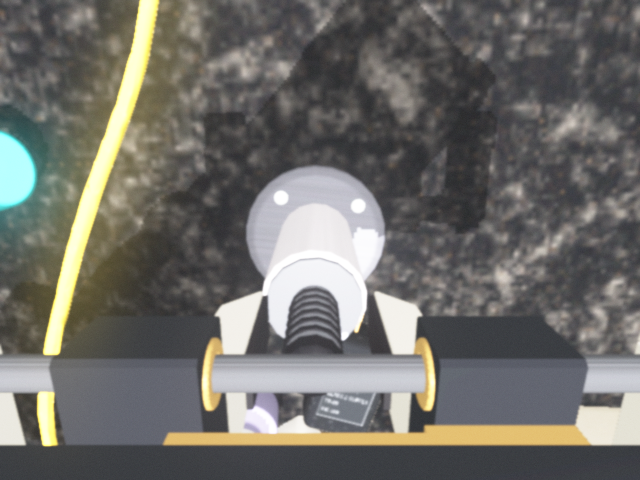

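Wrist view: collar centred at about (316,300), grip between the fingers, matching the estimate within 1 mm. Grip.

apply_moves(
  motion=[
    {"x":0,"y":0.05,"z":0,"yaw":0,"hand":-0.5},
    {"x":0,"y":0.05,"z":0,"yaw":0,"hand":-0.8},
    {"x":0,"y":0.05,"z":0,"yaw":0,"hand":-0.8},
    {"x":0,"y":0.05,"z":0,"yaw":0,"hand":-0.8},
    {"x":0,"y":0.05,"z":0,"yaw":0,"hand":-0.8},
    {"x":0,"y":0.05,"z":0.25,"yaw":0,"hand":-0.8},
    {"x":0,"y":0.05,"z":0.4,"yaw":0,"hand":-0.8},
    {"x":0,"y":0.05,"z":0.4,"yaw":0,"hand":-0.8},
  ],
  newtons=20,
)

```text
clock: 5.6
position: [0.544, -0.2052, 0.1277]
ee_rot: [3.141, -0.036, -0.0]
force: [-0.3, -0.2, -1.0]
width: 0.236
gripper_force: 20.0
```

apply_moves(
  motion=[
    {"x":0,"y":0,"z":0,"yaw":10.5,"hand":-0.8},
    {"x":0,"y":0,"z":0,"yaw":21,"hand":-0.8},
    {"x":0,"y":0,"z":0,"yaw":31.5,"hand":-0.8},
    {"x":0,"y":0,"z":0,"yaw":42,"hand":-0.8},
    {"x":0,"y":0,"z":0,"yaw":52,"hand":-0.8},
    {"x":0,"y":0,"z":0,"yaw":52,"hand":-0.8},
    {"x":0,"y":0,"z":0.2,"yaw":52,"hand":-0.8},
    {"x":0,"y":0,"z":0.4,"yaw":52,"hand":-0.8},
    {"x":0,"y":0,"z":0.6,"yaw":52,"hand":-0.8},
    {"x":0,"y":0,"z":0.6,"yaw":52,"hand":-0.8},
  ],
)

```text
clock: 6.85
position: [0.5437, -0.2049, 0.1329]
ee_rot: [-2.839, -1.344, 0.002]
force: [2.4, -1.1, -13.7]
width: 0.232
gripper_force: 20.0
```

apply_moves(
  motion=[
    {"x":0,"y":0,"z":-0.35,"yaw":0,"hand":-0.8},
    {"x":0,"y":0,"z":-0.35,"yaw":10,"hand":-0.8},
    {"x":0,"y":0,"z":-0.35,"yaw":20,"hand":-0.8},
    {"x":0,"y":0,"z":-0.35,"yaw":20,"hand":-0.8},
    {"x":0,"y":0,"z":-0.2,"yaw":20,"hand":-0.8},
    {"x":0,"y":0,"z":0,"yaw":20,"hand":-0.8},
    {"x":0,"y":0,"z":0,"yaw":20,"hand":-0.8},
  ],
)

```text
clock: 7.72
position: [0.5439, -0.2051, 0.133]
ee_rot: [-2.563, -1.816, 0.001]
force: [2.7, -2.1, -12.2]
width: 0.235
gripper_force: 20.0
```

apply_moves(
  motion=[
    {"x":0,"y":0,"z":-0.35,"yaw":0,"hand":-0.8},
    {"x":0,"y":0,"z":-0.35,"yaw":10,"hand":-0.8},
    {"x":0,"y":0,"z":-0.35,"yaw":20,"hand":-0.8},
    {"x":0,"y":0,"z":-0.35,"yaw":20,"hand":-0.8},
    {"x":0,"y":0,"z":-0.2,"yaw":20,"hand":-0.8},
    {"x":0,"y":0,"z":0,"yaw":20,"hand":-0.8},
    {"x":0,"y":0,"z":0,"yaw":20,"hand":-0.8},
  ],
)

```text
clock: 8.6
position: [0.544, -0.2051, 0.1334]
ee_rot: [-2.209, -2.234, 0.001]
force: [1.0, -1.5, -6.3]
width: 0.235
gripper_force: 20.0
```

apply_moves(
  motion=[
    {"x":0,"y":0,"z":0.1,"yaw":0,"hand":-0.8},
    {"x":0,"y":0,"z":0.1,"yaw":0,"hand":-0.8},
  ],
)

```text
clock: 8.85
position: [0.5438, -0.2051, 0.134]
ee_rot: [-2.208, -2.234, 0.001]
force: [4.0, -2.1, -15.1]
width: 0.237
gripper_force: 20.0
```

apply_moves(
  motion=[
    {"x":0,"y":0,"z":-0.4,"yaw":0,"hand":-0.8},
    {"x":0,"y":0,"z":-0.4,"yaw":10,"hand":-0.8},
    {"x":0,"y":0,"z":-0.4,"yaw":20,"hand":-0.8},
    {"x":0,"y":0,"z":-0.4,"yaw":20,"hand":-0.8},
    {"x":0,"y":0,"z":-0.2,"yaw":20,"hand":-0.8},
    {"x":0,"y":0,"z":0,"yaw":20,"hand":-0.8},
    {"x":0,"y":0,"z":0,"yaw":20,"hand":-0.8},
  ],
)

```text
clock: 9.72
position: [0.5443, -0.2052, 0.135]
ee_rot: [1.787, 2.583, 0.0]
force: [0.3, 0.5, -0.7]
width: 0.234
gripper_force: 20.0
```

apply_moves(
  motion=[
    {"x":0,"y":0,"z":0.2,"yaw":0,"hand":-0.8},
    {"x":0,"y":0,"z":0.4,"yaw":0,"hand":-0.8},
    {"x":0,"y":0,"z":0.4,"yaw":0,"hand":-0.8},
  ],
)

```text
clock: 10.1
position: [0.5442, -0.2052, 0.1389]
ee_rot: [1.786, 2.584, 0.0]
force: [0.1, -0.6, -1.3]
width: 0.234
gripper_force: 20.0
```

apply_moves(
  motion=[
    {"x":0,"y":0,"z":0.6,"yaw":0,"hand":-0.8},
    {"x":0,"y":0,"z":1.2,"yaw":0,"hand":-0.8},
    {"x":0,"y":0,"z":1.8,"yaw":0,"hand":-0.8},
    {"x":0,"y":0,"z":2.6,"yaw":0,"hand":-0.8},
    {"x":0,"y":0,"z":2.6,"yaw":0,"hand":-0.8},
  ],
)

```text
clock: 10.72
position: [0.5446, -0.2054, 0.1656]
ee_rot: [1.786, 2.583, 0.001]
force: [1.5, 0.6, -0.8]
width: 0.234
gripper_force: 20.0
```

apply_moves(
  motion=[
    {"x":0,"y":0,"z":2,"yaw":0,"hand":-0.8},
    {"x":0,"y":0,"z":4,"yaw":0,"hand":-0.8},
    {"x":0,"y":0,"z":6,"yaw":0,"hand":-0.8},
    {"x":0,"y":0,"z":8,"yaw":0,"hand":-0.8},
    {"x":0,"y":0,"z":8.5,"yaw":0,"hand":-0.8},
    {"x":1,"y":2,"z":8.5,"yaw":8,"hand":-0.8},
    {"x":2,"y":6,"z":8.5,"yaw":16,"hand":-0.8},
    {"x":3,"y":10,"z":8.5,"yaw":24,"hand":-0.8},
    {"x":4,"y":14,"z":8.5,"yaw":32,"hand":-0.8},
    {"x":5,"y":18,"z":8.5,"yaw":40,"hand":-0.8},
  ],
  newtons=30,
)

```text
clock: 11.98
position: [0.5939, -0.0239, 0.2488]
ee_rot: [-0.788, -3.04, 0.0]
force: [-0.3, -0.3, -0.8]
width: 0.235
gripper_force: 30.0
```

apply_moves(
  motion=[
    {"x":1,"y":3,"z":0,"yaw":8,"hand":-0.8},
    {"x":2,"y":6,"z":0,"yaw":16,"hand":-0.8},
    {"x":3,"y":9,"z":0,"yaw":24,"hand":-0.8},
    {"x":3.8,"y":12,"z":0,"yaw":29,"hand":-0.8},
    {"x":3.8,"y":12,"z":0,"yaw":29,"hand":-0.8},
    {"x":3.8,"y":12,"z":0,"yaw":29,"hand":-0.8},
  ],
)

```text
clock: 12.72
position: [0.632, 0.0944, 0.2492]
ee_rot: [-0.01, -3.141, 0.001]
force: [-0.5, -0.4, 0.2]
width: 0.233
gripper_force: 30.0
```

```bash
python3 - <<'E'
from h import *
s=observe();print(s['joints'].round(2),s['position'],s['ee_rot'],s['clock'],s['width'],s['force'])
m=camera_model("wrist");a=get_image("wrist");cv2.imwrite("pics/w3.png",a);print(m["T"].round(3))
p=s['position'];B=[(.028,0),(.028,.07)]
print("tip",proj([p-[0,0,.098]],m))
for c in ("wrist","top","scene"):
  if c!="wrist":get_image(c)
  mm=camera_model(c);pr=box(B,(.633,.096),mm)
  print(c,"pred",pr.round())
  for r in silhouettes("beaker",c):
    R=np.array(r["rect"])
    if np.abs(R-pr).max()<40: print(round(r["p"],2),R.round(1),fitboxes(B,[R],[mm],[.633,.096]))
E
```

```text
[-0.21  0.44 -0.03  1.5   0.01  1.2   1.32] [0.63195172 0.09440214 0.24924149] [-1.00519334e-02 -3.14084771e+00  1.11721300e-03] 12.725 0.23290289121608834 [-0.54532484 -0.42719018  0.1721827 ]
[[ 0.007 -0.955 -0.298  0.551]
 [ 1.     0.007  0.003  0.095]
 [-0.001 -0.298  0.955  0.407]
 [ 0.     0.     0.     1.   ]]
tip [[319.0906344  244.29034284]]
wrist pred [288. 171. 356. 248.]
0.72 [285.2 170.5 353.5 242.7] (array([0.62984454, 0.09414808]), array([ 0.2, -3.2, -0.2,  1.8]))
top pred [241. 228. 273. 260.]
0.7 [242.5 231.9 269.  259.7] (array([0.62842635, 0.09787548]), array([-2. , -2. ,  3.6,  2.5]))
scene pred [287. 239. 317. 284.]
0.79 [289.2 239.5 319.1 280.8] (array([0.64005857, 0.10026649]), array([ 0.4, -2.3, -0.4,  1.4]))
0.75 [272.8 222.9 296.3 266.3] (array([0.63822446, 0.17943742]), array([-2.1,  0.4,  2.6, -0.5]))
0.7 [290.7 262.1 322.3 311.6] (array([0.59276369, 0.00549099]), array([-0., -0.,  0.,  0.]))
```

View pics/w3.png

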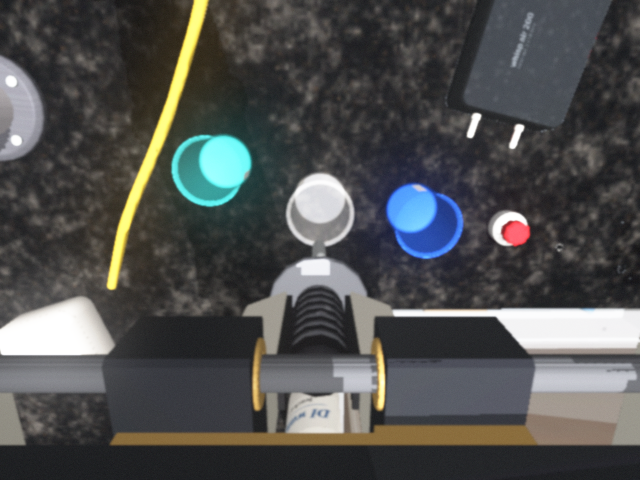

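Clear beaker rim spans columns 287–354, rows 175–246, so it is centred at about (0.632, 0.095), under the probe tip at about (319,244); turquoise at (210,170) and blue at (430,220) stay clear. Lower.

apply_moves(
  motion=[
    {"x":0,"y":0,"z":-2,"yaw":0,"hand":-0.8},
    {"x":0,"y":0,"z":-4.5,"yaw":0,"hand":-0.8},
    {"x":0,"y":0,"z":-6,"yaw":0,"hand":-0.8},
    {"x":0,"y":0,"z":-7.5,"yaw":0,"hand":-0.8},
    {"x":0,"y":0,"z":-9,"yaw":0,"hand":-0.8},
    {"x":0,"y":0,"z":-9,"yaw":0,"hand":-0.8},
  ],
)

```text
clock: 13.78
position: [0.6314, 0.0946, 0.1585]
ee_rot: [-0.008, -3.14, 0.001]
force: [0.2, 0.3, -0.5]
width: 0.232
gripper_force: 30.0
```

```bash
python3 - <<'E'
from h import *
s=observe();print(s['position'],s['clock'],s['force'])
m=camera_model("wrist");a=get_image("wrist");b=get_image("scene")
cv2.imwrite("pics/w4.png",np.hstack([a[150:350,200:440],cv2.resize(b[190:320,250:380],(200,200))])if 0 else np.hstack([cv2.resize(a[150:350,220:420],(400,400)),cv2.resize(b[190:320,240:370],(400,400))]))
print(box([(.028,.07)],(.632,.095),m).round(1))
E
```

```text
[0.63138748 0.09464105 0.15849648] 13.775 [ 0.21157911  0.27589149 -0.49860859]
[274.4 205.7 364.9 291.7]
```

View pics/w4.png

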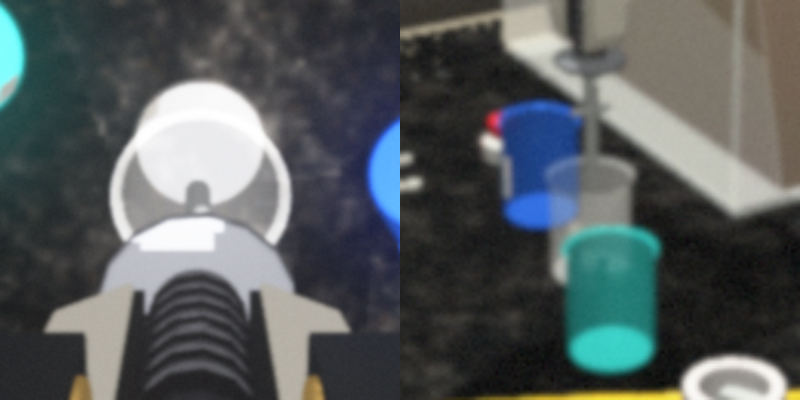

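Left: stem inside the rim (columns 275–366 in full picture), centred. Right: probe tip entering the clear beaker behind the turquoise one. Continue down.

apply_moves(
  motion=[
    {"x":0,"y":0,"z":-1.5,"yaw":0,"hand":-0.8},
    {"x":0,"y":0,"z":-3,"yaw":0,"hand":-0.8},
    {"x":0,"y":0,"z":-4.2,"yaw":0,"hand":-0.8},
    {"x":0,"y":0,"z":-5.0,"yaw":0,"hand":-0.8},
    {"x":0,"y":0,"z":-5.2,"yaw":0,"hand":-0.8},
    {"x":0,"y":0,"z":-5.2,"yaw":0,"hand":-0.8},
  ],
)

```text
clock: 14.62
position: [0.6323, 0.0948, 0.1079]
ee_rot: [0.009, 3.141, 0.0]
force: [0.2, -0.5, -1.2]
width: 0.233
gripper_force: 30.0
```

apply_moves(
  motion=[
    {"x":0,"y":0,"z":-0.1,"yaw":0,"hand":-0.8},
    {"x":0,"y":0,"z":-0.1,"yaw":0,"hand":-0.8},
  ],
)

```text
clock: 14.88
position: [0.6322, 0.0948, 0.107]
ee_rot: [0.008, 3.141, 0.0]
force: [0.8, 1.0, -0.9]
width: 0.234
gripper_force: 30.0
```

apply_moves(
  motion=[
    {"x":0,"y":0,"z":-0.1,"yaw":0,"hand":-0.8},
    {"x":0,"y":0,"z":-0.2,"yaw":0,"hand":-0.8},
    {"x":0,"y":0,"z":-0.2,"yaw":0,"hand":-0.8},
  ],
)

```text
clock: 15.25
position: [0.632, 0.0948, 0.1046]
ee_rot: [-0.008, -3.141, -0.0]
force: [0.1, 0.6, -0.6]
width: 0.235
gripper_force: 30.0
```

apply_moves(
  motion=[
    {"x":0,"y":0,"z":-0.1,"yaw":0,"hand":-0.8},
    {"x":0,"y":0,"z":-0.1,"yaw":0,"hand":-0.8},
  ],
)

```text
clock: 15.5
position: [0.632, 0.0948, 0.1036]
ee_rot: [-0.008, -3.141, 0.0]
force: [-0.7, -0.3, -1.0]
width: 0.234
gripper_force: 30.0
```

apply_moves(
  motion=[
    {"x":0,"y":0,"z":-0.1,"yaw":0,"hand":-0.8},
    {"x":0,"y":0,"z":-0.1,"yaw":0,"hand":-0.8},
  ],
)

```text
clock: 15.75
position: [0.632, 0.0948, 0.1026]
ee_rot: [-0.008, -3.141, -0.0]
force: [-0.2, -0.3, 0.2]
width: 0.23
gripper_force: 30.0
```

apply_moves(
  motion=[
    {"x":0,"y":0,"z":-0.1,"yaw":0,"hand":-0.8},
    {"x":0,"y":0,"z":-0.1,"yaw":0,"hand":-0.8},
  ],
)

```text
clock: 16.0
position: [0.632, 0.0948, 0.1016]
ee_rot: [-0.008, -3.141, 0.0]
force: [0.2, 0.3, -0.4]
width: 0.234
gripper_force: 30.0
```

apply_moves(
  motion=[
    {"x":0,"y":0,"z":-0.1,"yaw":0,"hand":-0.8},
    {"x":0,"y":0,"z":-0.1,"yaw":0,"hand":-0.8},
  ],
)

```text
clock: 16.25
position: [0.6323, 0.0948, 0.101]
ee_rot: [0.008, 3.141, 0.0]
force: [-0.4, -0.6, 1.8]
width: 0.234
gripper_force: 30.0
```

apply_moves(
  motion=[
    {"x":0,"y":0,"z":-0.1,"yaw":0,"hand":-0.8},
    {"x":0,"y":0,"z":-0.1,"yaw":0,"hand":-0.8},
  ],
)

```text
clock: 16.5
position: [0.6326, 0.0949, 0.1007]
ee_rot: [0.009, 3.14, 0.0]
force: [-1.2, -0.3, 7.7]
width: 0.236
gripper_force: 30.0
```

Tip on the floor of the beaker. Ease off and let go.

apply_moves(
  motion=[
    {"x":0,"y":0,"z":0.1,"yaw":0,"hand":-0.8},
    {"x":0,"y":0,"z":0.1,"yaw":0,"hand":-0.6},
    {"x":0,"y":0,"z":0.1,"yaw":0,"hand":0},
    {"x":0,"y":0,"z":0.1,"yaw":0,"hand":1},
    {"x":0,"y":0,"z":0.1,"yaw":0,"hand":1},
    {"x":0,"y":0,"z":0.1,"yaw":0,"hand":1},
    {"x":0,"y":0,"z":0.1,"yaw":0,"hand":1},
    {"x":0,"y":0,"z":0.1,"yaw":0,"hand":1},
    {"x":0,"y":0,"z":0.1,"yaw":0,"hand":1},
    {"x":0,"y":0,"z":0.1,"yaw":0,"hand":1},
  ],
)

```text
clock: 17.75
position: [0.6321, 0.0948, 0.1008]
ee_rot: [0.008, 3.142, 0.0]
force: [-1.2, 0.2, -0.3]
width: 0.992
gripper_force: 0.0
```

```bash
python3 - <<'E'
from h import *
s=observe();print(s['position'],s['clock'],s['force'],s['width'])
a=get_image("wrist");b=get_image("scene")
cv2.imwrite("pics/w5.png",np.hstack([cv2.resize(a[120:480,140:500],(400,400)),cv2.resize(b[190:320,240:370],(400,400))]))
E
```

```text
[0.63209719 0.09482278 0.10075137] 17.75 [-1.16222879  0.20590594 -0.26029832] 0.9917017263804689
```

View pics/w5.png

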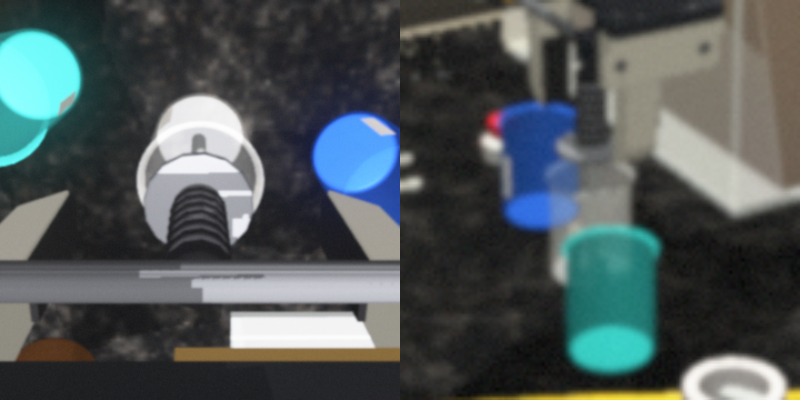

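The probe stands in the clear beaker with its collar near the rim, leaning slightly towards the robot, and both fingers are well clear. Retreat straight up.

apply_moves(
  motion=[
    {"x":0,"y":0,"z":1.5,"yaw":0,"hand":1},
    {"x":0,"y":0,"z":3,"yaw":0,"hand":1},
    {"x":0,"y":0,"z":5,"yaw":0,"hand":1},
    {"x":0,"y":0,"z":8,"yaw":0,"hand":1},
    {"x":0,"y":0,"z":11,"yaw":0,"hand":1},
    {"x":0,"y":0,"z":14,"yaw":0,"hand":1},
    {"x":0,"y":0,"z":14,"yaw":0,"hand":1},
    {"x":0,"y":0,"z":14,"yaw":0,"hand":1},
    {"x":0,"y":0,"z":14,"yaw":0,"hand":1},
    {"x":0,"y":0,"z":14,"yaw":0,"hand":1},
  ],
)

```text
clock: 19.1
position: [0.6317, 0.0947, 0.24]
ee_rot: [-0.008, -3.14, 0.0]
force: [-0.3, -0.1, -0.4]
width: 1.003
gripper_force: 0.0
```

```bash
python3 - <<'E'
from h import *
s=observe();print(s['position'],s['clock'],s['force'],s['width'])
a=get_image("wrist");b=get_image("scene")
cv2.imwrite("pics/w6.png",np.hstack([cv2.resize(a[120:480,140:500],(400,400)),cv2.resize(b[190:320,240:370],(400,400))]))
E
```

```text
[0.63170378 0.09470765 0.24000558] 19.1 [-0.25928375 -0.07505469 -0.444193  ] 1.0032553330394054
```

View pics/w6.png

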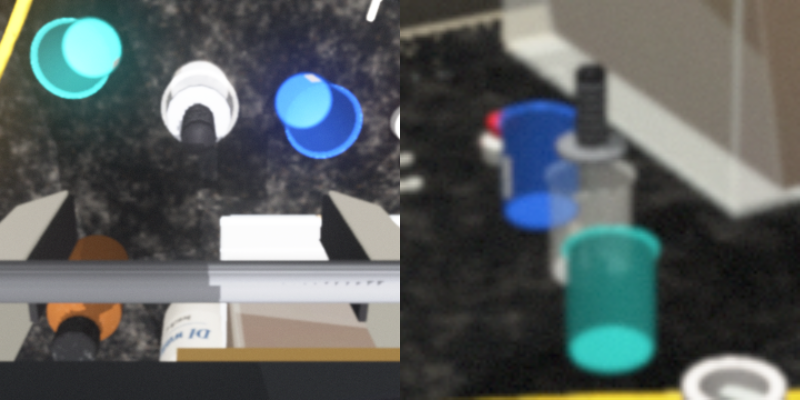

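The probe stands free in the clear beaker, the beaker and its neighbours have not moved, and the gripper is clear above.

```bash
python3 -c "
from cell import *
print(sign_off())"
```

```text
the job is handed in; nothing more can be done
None
```

The probe came free of the stand after about a 112° anticlockwise turn, with at most about 15 N of pull. It now stands tip down in the clear beaker, let go, and the job was handed in at about 19 s; the hand-in gave no verdict.

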